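# Clamp the culture dish with the cam of its holder

### The arm

A 6-joint arm with a two-finger parallel gripper is mounted at the origin on a cart in front of the work surface, level with it; the furniture and walls round the work are solid. World frame = base frame: x ahead of the robot, y to its left, z up, the work surface at z = 0. Lengths are in mm, angles in degrees, forces in N, time in s.
With the tool pointing down it reaches from about 300 to 850 mm from the base axis. Payload 4.2 kg.
Tool frame: the origin (TCP) lies midway between the tips of the shut fingers; the grasp point (between the pads) lies 19 mm behind it (pinch_z is the distance from the TCP to the grasp point, in mm); z points along the fingers, y is the line along which they close (so a half turn about z gives the same grasp; the last joint's range is limited). The gripper opens to 91 mm and grips with 3 to 60 N. Pads are 32 mm wide; open, the fingers measure 118 mm over their backs; the gripper's body (76 mm by 178 mm) begins 60 mm behind the grasp point.
Start: joints at [-70.646, 18.312, 89.639, -0, 72.044, -1.146], TCP at [201.377, -538.6, 213.976] pointing down, gripper open.
Joint ranges: [-177.97, 177.97], [-48.28, 115.42], [12.27, 149.76], [-77.06, 257.06], [2.81, 150.46], [-146.56, 146.56]. Speed limits (degrees/s): [147.25, 147.25, 180, 180, 180, 180].

### API

Orientations are given as [roll, pitch, yaw] about the fixed x, y, z axes, in that order (R = Rz(yaw) Ry(pitch) Rx(roll)).
In Python, from workcell import * gives the robot as it stands.
- The arm moves only by the tool step_arm, never from a script. Its argument "steps" is a list of rows, each a list of 7 numbers: the turn, a rotation vector about the tool's x, y, z in degrees, then the shift along the tool's x, y, z in mm, then the opening, from 0 (shut) to 1 (fully open). In form: [[rx, ry, rz, x, y, z, hand], ...]. A call has exactly 8 rows; each row shifts and turns the commanded pose from where the row before left it, along the tool's axes as they then stand; what a row does not reach is not made up. A row lasts 1/8 s, in which the tool goes at most 62.5 mm and 10.7 degrees, less where a joint would pass 70% of its speed; a pose out of reach is approached as far as the arm can. A call is refused whole if a number of a shift passes 62.5 or a number of a turn 10.7, either way. A call with a gripper value outside its range is refused whole. The fingers move at their own pace and stop on an object; "force" is the grip in N (left out, the last holds). Time passes only in rows, so rows that do not move let the fingers close, or fill a call up. It gives the time, the measured TCP pose, the force, the opening and the grip force at its end, in the units of the state.
- state(): the state, without advancing time (a new reading comes with each control period).
- grab_frame(name): name is "scene" or "top"; returns a dict with "image" (400x640x3 uint8, blue, green, red), "fovy" (degrees; the focal length in pixels is half the picture's height over the tangent of half this angle, whatever the lens; pixels are square), "cx", "cy" (the principal point, pixels), "dist" ([k1, k2, p1, p2, k3] as OpenCV has them; the pictures are not rectified), "origin" and "rotation" of the camera in the world. Camera axes: x right, y down, z forward; pixel columns grow to the right and rows downward; lengths in mm; the calibration is good to about 2 mm. A picture is of the moment at which its call begins. There is no depth.
- job_done(): hands the job in; it is judged then, once.
The state is a dict: "time_s": time; "qpos": joint angles; "qvel": joint speeds; "effort": joint torques, N m; "ee_pos": TCP position; "ee_rot": TCP orientation; "force": force on the tool from outside, world axes, zero at the start; "torque": the same for the moment, N m; "gripper_width": finger opening in mm; "gripper_force": force on a finger pad.
Only numpy, scipy, OpenCV 4.12 (cv2) and the standard library are available. Lean on these libraries where they do the work, as an engineer would, in place of code of your own. Each camera call takes 0.05 s, during which the arm holds its last target. There are 200 camera calls.

### The job

Two cam holders stand on the worktop, and one of them has a culture dish lying in it. Clamp that dish: turn the black grip bar of its holder until the cam's nose (its high point) points straight at the sprung follower and presses it in, then let go. Leave the cam of the empty holder as it is, and leave the dish lying flat in its place.

Things in the scene. Friction and masses are not known exactly. Their poses are not given: they have to be found in the camera images.
- holder: The holder with the dish in it: fixed grey base plate 200 x 110 x 8 mm. Origin: centre of its underside, on the worktop. +x runs along its length from the cam end (nearer the robot) to the dish end, z up. Along +x: cam on a vertical axis at x = -0.070, y = 0; steel follower between two guide rails (25 mm high); rubber pad; dish; two stop pins (30 mm high).
- cam (a joint): Loaded holder's cam, + counter-clockwise from above, rad. 0: nose straight at the follower (holder's +x). Starts -1.35 to -0.95, stops -1.6 and 0.9; friction 0.06 N m, up to about 0.12 with the springs; stays put. Steel pear shape, top 24 mm up, nose 34 mm from axis. Black grip bar centred on the axis, along the nose line (holder yaw + angle): 40 mm long, 14 thick, 31 to 63 mm above the worktop.
- follower (a joint): Travel (m) of that holder's sprung follower along the holder's +x. 0: fully out, 6 mm clear of the cam's round side. The nose meets it at a cam angle of about -0.84 rad and has pushed it in by 8 mm at the high point. It carries a sprung rubber pad that presses the dish against the stop pins.
- dish: The round culture dish with pale agar, 93 mm across, 15 mm high, lying loose on the loaded holder's plate. Origin: centre of its underside, about [0.037, 0, 0.008] in the holder's frame. The clamp shifts it by 1 to 4 mm along +x.
- spare_nose (a point): Tip of the cam nose of the other, empty holder, of the same make: 34 mm from its cam's vertical axis, 17 mm above the worktop. That cam must stay as it is. The two holders stand side by side, 220 to 360 mm apart, either one on the left, each turned by up to 0.35 rad.
Not all that is in view belongs to the job. Leave any red look-alike of the dish alone.

How it is judged:
By the outcome, as a careful person would: the job done as asked, in the order asked, and still so for the second after the job is handed in, with the robot touching nothing.
It also fails if it takes over 32 s, if anything falls off the work surface, if the arm or the gripper's body presses on something with over 40 N, if the wrist force passes 120 N, or if a joint passes its speed limit or range.

## Working session

There is one attempt and no reset: what is moved stays moved. The work goes in short steps, Python scripts to look and compute and a tool call to move; the robot and the scene stay as the last step left them, time stands still between calls to the robot, and variables do not carry over. Pictures are saved under pics/ and viewed, at most 10 in all, crops included, and the job is handed in when it is done.

Besides the shell and the picture viewer there is one more tool, called by a JSON object that holds its "op" and its "data", one argument or row to a line. step_arm: Moves the arm, as the interface text tells. Its arguments: {"type":"object","properties":{"steps":{"type":"array","items":{"type":"array","items":{"type":"number"}}},"force":{"type":"number"}},"required":["steps"]}

```bash
mkdir -p pics; ls; python3 - <<'E'
from workcell import *
import cv2
for n in("top","scene"):
    f=grab_frame(n); cv2.imwrite(f"pics/{n}0.png",f["image"]); print({k:v for k,v in f.items() if k!="image"})
print(state())
E
```

```text
pics
{'fovy': 54.56346896816013, 'cx': 322.1659161832919, 'cy': 202.68118257188303, 'dist': array([0.02133402, 0.        , 0.        , 0.        , 0.        ]), 'origin': array([ 443.91833348, -134.2431857 ,  897.79420076]), 'rotation': array([-173.53587608,    1.56727982,  -90.40363743])}
{'fovy': 49.78013397945999, 'cx': 321.7184964756694, 'cy': 194.01080968000437, 'dist': array([-0.08707316,  0.        ,  0.        ,  0.        ,  0.        ]), 'origin': array([131.59599678, 523.57129849, 471.21835476]), 'rotation': array([-118.64851911,   -0.16239983, -148.42636563])}
{'time_s': 0.1, 'qpos': array([-7.06457406e+01,  1.83469511e+01,  8.96983512e+01, -3.14875499e-03,
        7.20438763e+01, -1.14511112e+00]), 'qvel': array([ 0.05377927, -0.07748948, -0.2440028 ,  0.01437232, -0.07066219,
       -0.04988482]), 'effort': array([-3.13320697e-04, -4.13333809e+01, -2.32510650e+01,  7.28871161e-02,
        4.22409677e-02, -6.46351418e-05]), 'ee_pos': array([ 201.20792114, -538.17257618,  213.22186457]), 'ee_rot': array([-1.79910779e+02,  1.21107272e-03,  2.05003445e+01]), 'force': array([-0.50705612,  0.5991241 , -0.94279386]), 'torque': array([0.01068771, 0.00453602, 0.04691224]), 'gripper_force': 0.0, 'gripper_width': 91.08623779046683}
```

View pics/top0.png

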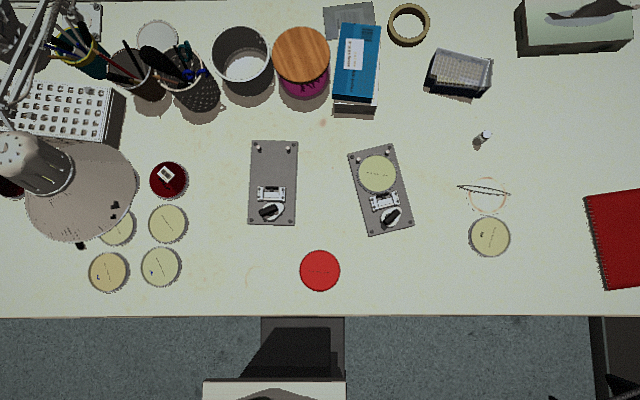

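View pics/scene0.png

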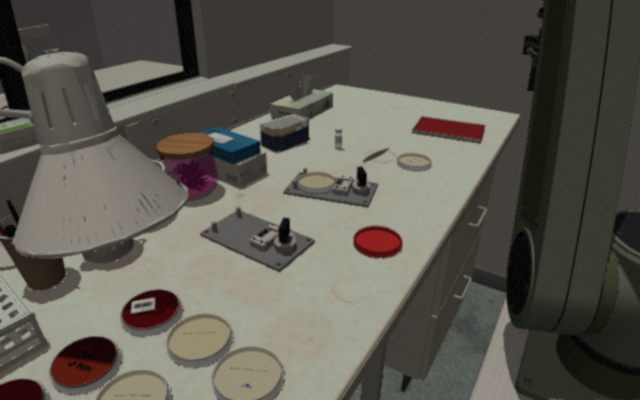

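The top view shows the loaded holder at about (380,190), with its dish at (378,174) and cam and bar at (391,217). The empty holder is at (273,183), with its cam at (270,211). Things that could be mistaken for the target:
- the empty holder at (273,183)
- the red look-alike at (320,270)
- loose dishes at (489,237), (168,223), (160,267), (108,272) and (117,228)

I choose the holder at (380,190), since it has the pale dish lying in it. I'll check that in a close crop.

```bash
cat > h.py <<'E'
import numpy as np, cv2
from scipy.spatial.transform import Rotation as R
def cam(f):
    fl=200/np.tan(np.radians(f["fovy"]/2)); K=np.array([[fl,0,f["cx"]],[0,fl,f["cy"]],[0,0,1.]])
    return K,R.from_euler("xyz",f["rotation"],degrees=True).as_matrix(),np.array(f["origin"]),np.array(f["dist"])
def ray(f,px,z):
    K,Rm,o,d=cam(f); p=cv2.undistortPoints(np.array(px,float).reshape(-1,1,2),K,d)[:,0]
    v=np.c_[p,np.ones(len(p))]@Rm.T; return o+v*((z-o[2])/v[:,2])[:,None]
def proj(f,P):
    K,Rm,o,d=cam(f); return cv2.projectPoints(np.array(P,float).reshape(-1,1,3),cv2.Rodrigues(Rm.T)[0],-Rm.T@o,K,d)[0][:,0]
E
python3 - <<'E'
from workcell import *
from h import *
f=grab_frame("top"); im=f["image"]
c=cv2.resize(im[135:245,335:425],None,fx=6,fy=5.4,interpolation=cv2.INTER_CUBIC) if 0 else cv2.resize(im[138:243,340:420],None,fx=5.7,fy=5.7,interpolation=cv2.INTER_CUBIC)
cv2.imwrite("pics/crop.png",c)
g=im.astype(int); m=(np.abs(g[...,0]-g[...,2])<25)
for p in [(378,174),(355,190),(391,217),(440,190),(388,228)]: print(p,im[p[1],p[0]])
E
```

```text
(378, 174) [116 148 146]
(355, 190) [156 169 162]
(391, 217) [39 40 43]
(440, 190) [170 187 179]
(388, 228) [101 103 107]
```

View pics/crop.png

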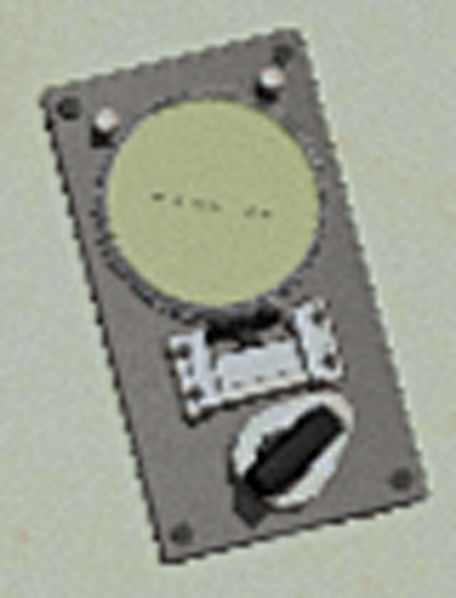

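The crop shows a pale dish lying in this holder, with plate corners at crop (45,92), (298,30), (428,492) and (165,562). The bar runs from about (255,480) to (338,420), and the nose points to the upper right.

```bash
cat > m.py <<'E'
from workcell import *
from h import *
from scipy.optimize import least_squares
f=grab_frame("top"); s=5.7
u=lambda a:(np.array(a,float)+.5)/s-.5+[340,138]
C=u([(45,92),(298,30),(428,492),(165,562)])
W=ray(f,C,8); print("corners",W.round(1)); print("sides",np.linalg.norm(W-np.roll(W,-1,0),axis=1).round(1))
L=np.array([[100,55],[100,-55],[-100,-55],[-100,55]])
T=lambda p,q:np.c_[q[:,0]*np.cos(p[2])-q[:,1]*np.sin(p[2])+p[0],q[:,0]*np.sin(p[2])+q[:,1]*np.cos(p[2])+p[1]]
r=least_squares(lambda p:(T(p,L)-W[:,:2]).ravel(),[W[:,0].mean(),W[:,1].mean(),0.2]).x
print("holder",r[:2].round(1),np.degrees(r[2]).round(2),"cam axis",T(r,np.array([[-70,0]])).round(1),"dish",T(r,np.array([[37,0.]])).round(1))
d=ray(f,u([(213,203)]),23-1);print("dish meas",d.round(1))
# dark bar mask
im=f["image"]; m=(im.max(2)<62).astype(np.uint8); m[:, :378]=0; m[:,405:]=0; m[:208]=0; m[:230] if 1 else 0; m[232:]=0
n,l,st,ce=cv2.connectedComponentsWithStats(m); k=1+st[1:,4].argmax(); ys,xs=np.where(l==k); 
print(st[k],ce[k]); B=ray(f,np.c_[xs,ys],55)[:,:2]; print("bar c",B.mean(0).round(1)); e,v=np.linalg.eigh(np.cov(B.T)); a=np.degrees(np.arctan2(v[1,1],v[0,1])); print("bar ang",a,"sd",np.sqrt(e))
E
python3 m.py
```

```text
corners [[ 659.5 -170.6    8. ]
 [ 684.  -274.5    8. ]
 [ 494.1 -321.1    8. ]
 [ 467.  -215.8    8. ]]
sides [106.7 195.5 108.7 197.7]
holder [ 576.2 -245.5] 13.57 cam axis [[ 508.1 -261.9]] dish [[ 612.1 -236.8]]
dish meas [[ 609.8 -236.6   22. ]]
[380 209  20  21 172] [388.89534884 218.91860465]
bar c [ 502.8 -256.2]
bar ang 134.03731025097346 sd [ 4.91416366 14.42329087]
```

```bash
cat > ov.py <<'E'
from workcell import *
from h import *
import sys
x,y,yaw,ang=map(float,sys.argv[1:5]); out=sys.argv[5]
def Rz(q,a):
    a=np.radians(a); q=np.array(q,float); return np.c_[q[:,0]*np.cos(a)-q[:,1]*np.sin(a),q[:,0]*np.sin(a)+q[:,1]*np.cos(a)]
def draw(f,x0,y0,x1,y1,s):
    im=cv2.resize(f["image"][y0:y1,x0:x1],None,fx=s,fy=s,interpolation=cv2.INTER_CUBIC)
    def pl(q,z,c):
        w=Rz(q,yaw)+[x,y]; p=proj(f,np.c_[w,np.full(len(w),z)]); p=(p+.5-[x0,y0])*s-.5
        cv2.polylines(im,[np.round(p).astype(int)],True,c,1,cv2.LINE_AA)
    pl([(100,55),(100,-55),(-100,-55),(-100,55)],8,(0,0,255))
    t=np.linspace(0,6.28,40); pl(np.c_[37+46.5*np.cos(t),46.5*np.sin(t)],23,(255,0,0))
    b=Rz([(20,7),(20,-7),(-20,-7),(-20,7)],ang)+[-70,0]
    pl(b,63,(0,255,0)); pl(b,31,(0,255,255)); pl(Rz([(0,0),(34,0)],ang)+[-70,0],24,(255,0,255))
    return im
a=draw(grab_frame("top"),340,138,420,243,5); b=draw(grab_frame("scene"),275,160,385,210,3.6)
o=np.zeros((max(a.shape[0],b.shape[0]),a.shape[1]+b.shape[1],3),np.uint8); o[:a.shape[0],:a.shape[1]]=a; o[:b.shape[0],a.shape[1]:]=b
print(o.shape); cv2.imwrite(out,o)
E
python3 ov.py 576.2 -245.5 13.57 -60 pics/ov1.png
```

```text
(525, 796, 3)
```

View pics/ov1.png

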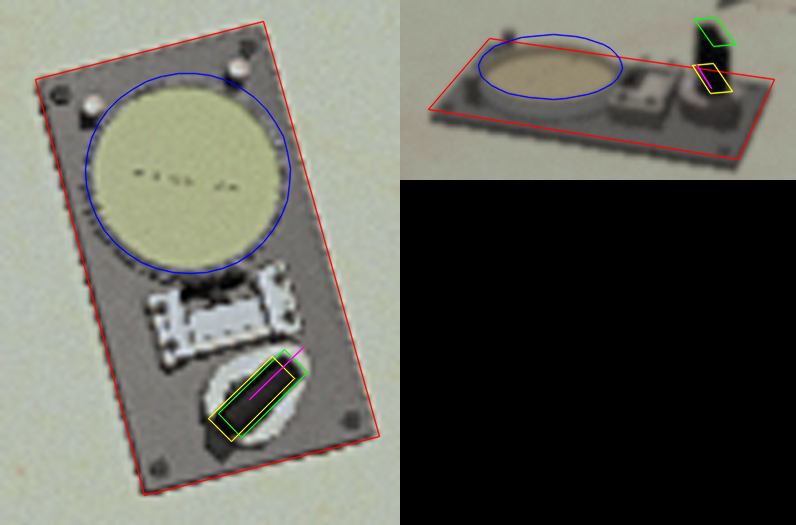

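The overlay fits to about 2 mm, so the cam axis is near (508,-262). The bar's world yaw is about -46°, which gives a cam angle of about -60°. I'll move above it first.

{"op": "step_arm", "data": {
  "steps": [
    [0,0,0,48,-19,0,1],
    [0,0,0,48,-19,0,1],
    [0,0,0,48,-19,0,1],
    [0,0,0,48,-19,0,1],
    [0,0,0,48,-19,0,1],
    [0,0,0,48,-19,0,1],
    [0,0,0,48,-19,0,1],
    [0,0,0,48,-19,0,1]
  ],
  "force": 20
}}

```text
time_s: 1.3
ee_pos: [508.9, -260.5, 214.0]
ee_rot: [180.0, -0.0, 20.5]
force: [1.1, -0.7, 0.4]
gripper_width: 91.2
gripper_force: 0.0
```

{"op": "step_arm", "data": {
  "steps": [
    [0,0,8.3,0,0,0,1],
    [0,0,8.3,0,0,0,1],
    [0,0,8.3,0,0,0,1],
    [0,0,8.3,0,0,0,1],
    [0,0,8.3,0,0,0,1],
    [0,0,8.3,0,0,0,1],
    [0,0,8.3,0,0,0,1],
    [0,0,8.3,0,0,0,1]
  ]
}}

```text
time_s: 2.3
ee_pos: [507.8, -261.7, 213.9]
ee_rot: [180.0, 0.0, -46.2]
force: [0.5, -1.6, 0.6]
gripper_width: 91.1
gripper_force: 0.0
```

{"op": "step_arm", "data": {
  "steps": [
    [0,0,0,0,0,30,1],
    [0,0,0,0,0,30,1],
    [0,0,0,0,0,30,1],
    [0,0,0,0,0,30,1],
    [0,0,0,0,0,26,1],
    [0,0,0,0,0,20,1],
    [0,0,0,0,0,14,1],
    [0,0,0,0,0,0,0.5]
  ]
}}

```text
time_s: 3.3
ee_pos: [507.3, -261.5, 33.1]
ee_rot: [180.0, 0.1, -45.9]
force: [0.0, -0.2, 0.8]
gripper_width: 84.2
gripper_force: 0.0
```

{"op": "step_arm", "data": {
  "steps": [
    [0,0,0,0,0,0,0.3],
    [0,0,0,0,0,0,0.2],
    [0,0,0,0,0,0,0.1],
    [0,0,0,0,0,0,0.0],
    [0,0,0,0,0,0,0.0],
    [0,0,0,0,0,0,0.0],
    [0,0,0,0,0,0,0.0],
    [0,0,0,0,0,0,0]
  ]
}}

```text
time_s: 4.3
ee_pos: [507.5, -262.2, 34.0]
ee_rot: [179.9, -0.0, -45.9]
force: [-1.6, -1.8, -0.4]
gripper_width: 14.1
gripper_force: 20.0
```

```bash
python3 - <<'E'
from workcell import *
from h import *
s=state(); print(s["force"].round(1),s["torque"].round(2),s["ee_pos"].round(1),s["ee_rot"].round(1),s["gripper_width"],s["gripper_force"])
f=grab_frame("scene"); cv2.imwrite("pics/s1.png",cv2.resize(f["image"][110:230,240:440],None,fx=4,fy=4,interpolation=cv2.INTER_CUBIC))
E
```

```text
[-1.6 -1.8 -0.4] [-0.32  0.34  0.02] [ 507.5 -262.2   34. ] [179.9  -0.  -45.9] 14.144574070522564 19.998973309993744
```

View pics/s1.png

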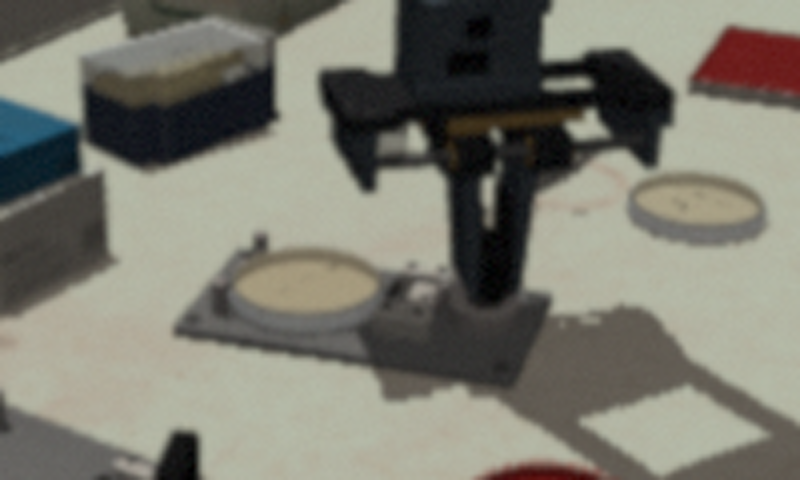

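The fingers hold the bar at crop (490,240). The 14.1 mm width matches the bar, and the side force is small. I'll turn it in two parts and watch the force.

{"op": "step_arm", "data": {
  "steps": [
    [0,0,-4,0,0,0,0],
    [0,0,-5,0,0,0,0],
    [0,0,-5,0,0,0,0],
    [0,0,-5,0,0,0,0],
    [0,0,-5,0,0,0,0],
    [0,0,-4,0,0,0,0],
    [0,0,-2,0,0,0,0],
    [0,0,0,0,0,0,0]
  ],
  "force": 25
}}

```text
time_s: 5.35
ee_pos: [507.6, -262.1, 34.0]
ee_rot: [180.0, 0.0, -15.9]
force: [-2.1, -3.7, -1.0]
gripper_width: 13.6
gripper_force: 25.0
```

{"op": "step_arm", "data": {
  "steps": [
    [0,0,-4,0,0,0,0],
    [0,0,-5,0,0,0,0],
    [0,0,-5,0,0,0,0],
    [0,0,-5,0,0,0,0],
    [0,0,-5,0,0,0,0],
    [0,0,-4,0,0,0,0],
    [0,0,-1.5,0,0,0,0],
    [0,0,0,0,0,0,0]
  ]
}}

```text
time_s: 6.35
ee_pos: [507.6, -261.9, 34.0]
ee_rot: [180.0, 0.0, 13.6]
force: [-2.6, -3.6, 0.5]
gripper_width: 14.1
gripper_force: 25.0
```

{"op": "step_arm", "data": {
  "steps": [
    [0,0,0,0,0,0,0],
    [0,0,0,0,0,0,0],
    [0,0,0,0,0,0,0.3],
    [0,0,0,0,0,0,0.6],
    [0,0,0,0,0,0,0.6],
    [0,0,0,0,0,0,0.6],
    [0,0,0,0,0,-10,0.6],
    [0,0,0,0,0,-30,0.6]
  ]
}}

```text
time_s: 7.35
ee_pos: [506.9, -261.2, 73.6]
ee_rot: [-179.9, 0.1, 13.6]
force: [0.4, -0.8, 0.9]
gripper_width: 55.0
gripper_force: 0.0
```

{"op": "step_arm", "data": {
  "steps": [
    [0,0,0,0,0,-50,0.6],
    [0,0,0,0,0,-50,0.6],
    [0,0,0,0,0,-40,0.6],
    [0,0,0,-50,35,0,0.6],
    [0,0,0,-50,35,0,0.6],
    [0,0,0,-40,45,0,0.6],
    [0,0,0,-20,50,0,0.6],
    [0,0,0,0,50,0,0.6]
  ]
}}

```text
time_s: 8.35
ee_pos: [401.4, -510.3, 215.4]
ee_rot: [179.9, -0.0, 13.5]
force: [0.8, 0.3, -0.0]
gripper_width: 55.0
gripper_force: 0.0
```

```bash
python3 ov.py 576.2 -245.5 13.57 0 pics/ov2.png
```

```text
(525, 796, 3)
```

View pics/ov2.png

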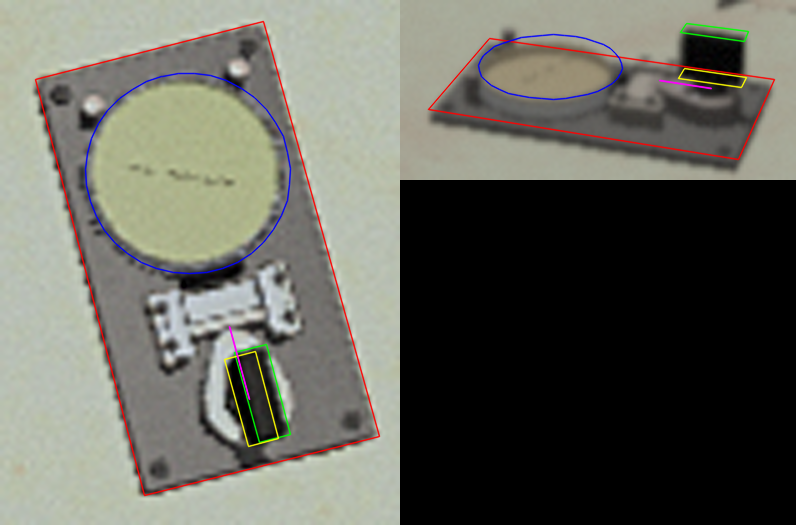

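The bar now lies along the holder's axis, from about (245,355) to (265,440) in the overlay. The nose points at the follower, which is pushed in, and the dish lies flat between pad and pins. The gripper is well clear, so I'm handing in.

```bash
python3 -c "
from workcell import *
print(job_done())"
```

```text
the job is handed in; nothing more can be done
None
```

The loaded holder's cam is turned so its nose points straight at the follower (by camera, within about 1°), the dish is clamped and lying flat, the empty holder was not touched, and the job was handed in at about 8.4 s.

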